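Lay two guests' places for a tea tasting

ROBOT

A 6-joint arm with a two-finger parallel gripper is mounted at the origin on the work surface. World frame = base frame: x ahead of the robot, y to its left, z up, the work surface at z = 0. Lengths are in m, angles in degrees, forces in N, time in s.
With the tool pointing down it reaches from about 0.4 to 0.825 m from the base axis. Payload 7 kg.
Tool frame: the origin (TCP) lies midway between the tips of the shut fingers; the grasp point (between the pads) lies ctrl.tcp_to_grasp behind it (ctrl.tcp_to_grasp is the distance from the TCP to the grasp point, in m); y points along the fingers, z is the direction in which the jaws open and shut, and the axes are right-handed (so a half turn about y gives the same grasp; the last joint's range is limited). The gripper opens to 88 mm and grips with 3 to 60 N. Pads are 19 mm wide; open, the fingers measure 130 mm over their backs; the gripper's body (78 mm by 193 mm) begins 47 mm behind the grasp point.
Start: joints at [87.554, 20.546, 0.682, 0, -70.136, -16.507], TCP at [0.219, 0.638, 0.227] pointing down, gripper open.
Joint ranges: [-176.03, 176.03], [-82.01, 121.73], [-58.28, 71.71], [-173.87, 95.51], [-174.79, -0.11], [-173.66, 173.66]. Speed limits (degrees/s): [136.94, 136.94, 172.46, 180, 180, 180].

INTERFACE

Orientations are given as [roll, pitch, yaw] about the fixed x, y, z axes, in that order (R = Rz(yaw) Ry(pitch) Rx(roll)).
In Python, from plant import ctrl, snapshot, silhouettes gives the robot as it stands.
- The arm moves only by the shell command python3 -m pendant 'ROWS'. ROWS is JSON, a list that holds one entry, the list of rows, each a list of 7 numbers: the shift along the tool's x, y, z in cm, then the turn, a rotation vector about the tool's x, y, z in degrees, then the opening, from 0 (shut) to 1 (fully open). In form: [[[x, y, z, rx, ry, rz, hand], ...]]. A call has 1 to 12 rows; each row shifts and turns the commanded pose from where the row before left it, along the tool's axes as they then stand; what a row does not reach is not made up. A row lasts 1/12 s, in which the tool goes at most 41.7 mm and 7.16 degrees, less where a joint would pass 70% of its speed; a pose out of reach is approached as far as the arm can. A call with a gripper value outside its range is refused whole. The fingers move at their own pace and stop on an object; the grip force is fixed at half the most. Time passes only in rows, so rows that do not move let the fingers close. It gives the time, the measured TCP pose, the force and the opening at its end, in the units of the state.
- ctrl.get_obs(): the state, without advancing time (a new reading comes with each control period).
- snapshot(name): name is "side" or "top" or "wrist"; returns a dict with "image" (400x640x3 uint8, red, green, blue), "camera_matrix" (3x3 intrinsics, pixels), "eye" and "orientation" of the camera in the world; the wrist camera has in their place "mount" (4x4, takes a point from camera to tool coordinates, whose origin is the TCP and whose axes are the tool frame's). Camera axes: x right, y down, z forward; pixel columns grow to the right and rows downward; lengths in m; the calibration is good to about 2 mm. A picture is of the moment at which its call begins: read the wrist's pose just before it. There is no depth.
- ctrl.close_job(): hands the job in, once; it reports no verdict.
Trained networks look in a picture, given as the dict that the camera call returned (one of the last four; its "shot" number tells which), for a name from the list of things; names that differ only in an ending like _2 or _b are one class to them, and where a whole thing is asked for, a point or a joint stands for the part that bears it (a point fixed in the world has none). Each returns a list of dicts, best first, with "confidence" (0 to 1); they miss things now and then, are a little off and sometimes report something else, mostly with a low value. They report only what shows in the picture. A call takes as long as a camera call. They do not tell look-alikes from the thing itself.
- silhouettes(picture, thing): "mask" (400x640 bool, what is visible of it) and "bbox" ([left, top, width, height] in pixels, round what is visible of it).
The state is a dict: "clock": time; "joint_pos": joint angles; "qvel": joint speeds; "tau": joint torques, N m; "tool_pos": TCP position; "orientation": TCP orientation; "force": force on the tool from outside, world axes, zero at the start; "moment": the same for the moment, N m; "opening": finger opening in m.
Only numpy, scipy, OpenCV 4.12 (cv2) and the standard library are available. Lean on these libraries where they do the work, as an engineer would, in place of code of your own. Each camera call takes 0.05 s, during which the arm holds its last target.

TASK

Lay the places for two guests: from the tea tray, set one tall aroma cup in the small recess and one low tasting cup in the large recess of each twin coaster, all standing upright and flat in their recesses. Set the porcelain down gently rather than dropping it, and leave the pitcher, the lidded bowl and the coasters where they are.

Things in the scene. Friction and masses are not known exactly. Their poses are not given: they have to be found in the camera images.
- aroma_cup_1_mid (a point): Tall narrow aroma cup: a plain white porcelain straight cylinder, open at the top, 54 mm high, 34 mm across, foot 28 mm across. One of two alike; stands upright on the tea tray (tray top 30 mm above the counter). The point is on its axis, half-way up, 27 mm above its foot. Weighs about 45 g.
- aroma_cup_2_mid (a point): Tall narrow aroma cup: a plain white porcelain straight cylinder, open at the top, 54 mm high, 34 mm across, foot 28 mm across. One of two alike; stands upright on the tea tray (tray top 30 mm above the counter). The point is on its axis, half-way up, 27 mm above its foot. Weighs about 45 g.
- tasting_cup_1_mid (a point): Low wide tasting cup: a plain white porcelain bowl, open at the top, 38 mm high, 56 mm across at the rim (54 mm at half height, narrowing below to a foot 38 mm across). One of two alike; stands upright on the tea tray (tray top 30 mm above the counter). The point is on its axis, half-way up, 19 mm above its foot. Weighs about 55 g.
- tasting_cup_2_mid (a point): Low wide tasting cup: a plain white porcelain bowl, open at the top, 38 mm high, 56 mm across at the rim (54 mm at half height, narrowing below to a foot 38 mm across). One of two alike; stands upright on the tea tray (tray top 30 mm above the counter). The point is on its axis, half-way up, 19 mm above its foot. Weighs about 55 g.
- coaster_1: Twin coaster: loose dark wood slab 144 x 74 x 12 mm, 200 g, at any angle on the 8 mm thick light wooden serving board, across the counter from the tea tray. Origin: centre of its underside; x along its length, z up. Two round recesses 3 mm deep with paler cork floors: small one, 44 mm wide, centred at x +42 mm, y 0; large one, 58 mm wide, at x -34 mm, y 0. Gripping along y leaves most room.
- coaster_2: Twin coaster: loose dark wood slab 144 x 74 x 12 mm, 200 g, at any angle on the 8 mm thick light wooden serving board, across the counter from the tea tray. Origin: centre of its underside; x along its length, z up. Two round recesses 3 mm deep with paler cork floors: small one, 44 mm wide, centred at x +42 mm, y 0; large one, 58 mm wide, at x -34 mm, y 0. Gripping along y leaves most room.
- pitcher_mid (a point): White porcelain serving pitcher, open, with a small spout, 68 mm high, 70 mm across; stands among the cups on the tea tray and is to be left there. The point is on its axis, half-way up.
- lidded_bowl_mid (a point): White porcelain brewing bowl with its lid on, lid knob on top, 75 mm high, 82 mm across; stands among the cups on the tea tray and is to be left there. The point is on its axis, half-way up. The six pieces on the tray stand in two rows of three, about 120 mm apart along y and 140 mm along x, so gripping along x leaves most room.
Not all that is in view belongs to the job. Leave any black or red look-alike of the part that bears aroma_cup_2_mid alone.

How it is judged:
By the outcome, as a careful person would: the job done as asked, in the order asked, and still so for the second after the job is handed in, with the robot touching nothing.
It also fails if it takes over 118 s, if anything falls off the work surface, if the arm or the gripper's body presses on something with over 40 N, if the wrist force passes 120 N, or if a joint passes its speed limit or range.

## Working session

There is one attempt and no reset: what is moved stays moved. The work goes in short steps, Python scripts to look and compute and a shell command to move; the robot and the scene stay as the last step left them, time stands still between calls to the robot, and variables do not carry over. Pictures are saved under pics/ and viewed, and the job is handed in when it is done.

```bash
ls; mkdir -p pics
python3 - <<'E'
from plant import ctrl,snapshot,silhouettes
import cv2
print(ctrl.get_obs(), ctrl.tcp_to_grasp)
for n in ["top","side","wrist"]:
    s=snapshot(n); cv2.imwrite(f"pics/{n}0.png",s["image"][:,:,::-1])
    print({k:v for k,v in s.items() if k!="image"})
E
```

```text
pics
{'clock': 0.0, 'joint_pos': array([ 8.75531917e+01,  2.05903711e+01,  6.34975847e-01, -2.16042658e-02,
       -7.01357251e+01, -1.65084411e+01]), 'qvel': array([-0.10730983, -0.00121038, -0.0833076 ,  0.01465969,  0.02180839,
        0.0091838 ]), 'tau': array([ 9.17509860e-04, -5.82721531e+01,  2.93050039e+01,  6.99746042e+00,
        6.99714728e-03, -1.45507329e-04]), 'tool_pos': array([0.21910054, 0.63794001, 0.22563916]), 'orientation': array([-8.99068642e+01,  6.42279883e-03,  1.61037399e+02]), 'force': array([ 0.15525579, -0.12921457,  0.12995726]), 'moment': array([ 0.02149341,  0.02584462, -0.03994106]), 'opening': 0.08777043679679244} 0.0188
{'camera_matrix': array([[518.36045388,   0.        , 318.17126126],
       [  0.        , 518.36045388, 202.12958232],
       [  0.        ,   0.        ,   1.        ]]), 'eye': array([0.37040415, 0.01676959, 1.39030809]), 'orientation': array([-176.52641347,   -0.67788721,  -89.51632623]), 'shot': 1}
{'camera_matrix': array([[453.44136578,   0.        , 323.89258784],
       [  0.        , 453.44136578, 200.98177678],
       [  0.        ,   0.        ,   1.        ]]), 'eye': array([ 0.4312837 , -0.76279916,  0.70797498]), 'orientation': array([-129.27648843,    1.24903533,   -4.04606145]), 'shot': 2}
{'camera_matrix': array([[296.31756366,   0.        , 314.88713337],
       [  0.        , 296.31756366, 198.91100209],
       [  0.        ,   0.        ,   1.        ]]), 'mount': array([[ 1.19399236e-03,  9.60980322e-01,  2.76614164e-01,
        -7.50330394e-02],
       [-2.80742580e-04, -2.76614028e-01,  9.60981061e-01,
        -1.58156327e-01],
       [ 9.99999248e-01, -1.22506142e-03, -6.04869411e-05,
        -9.95711374e-04],
       [ 0.00000000e+00,  0.00000000e+00,  0.00000000e+00,
         1.00000000e+00]]), 'shot': 3}
```

View pics/top0.png

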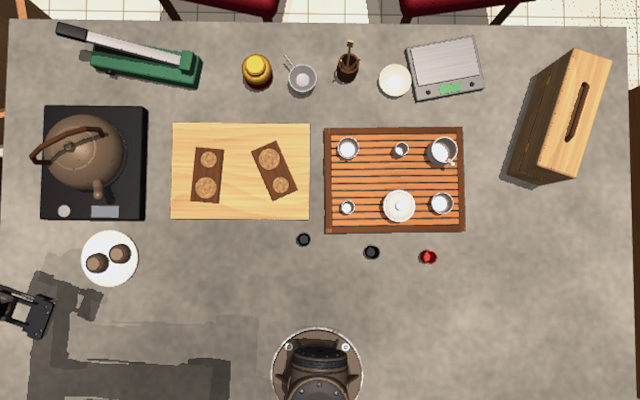

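View pics/side0.png

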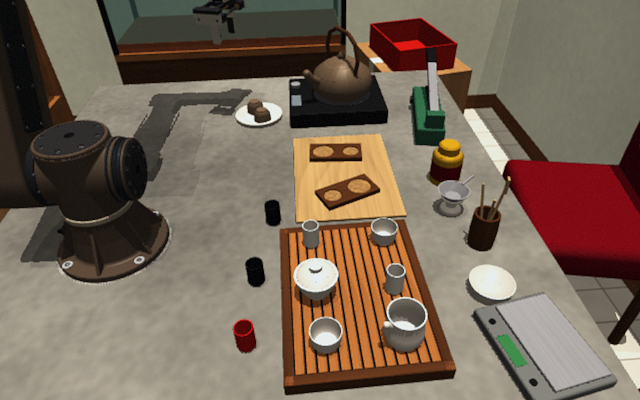

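View pics/wrist0.png

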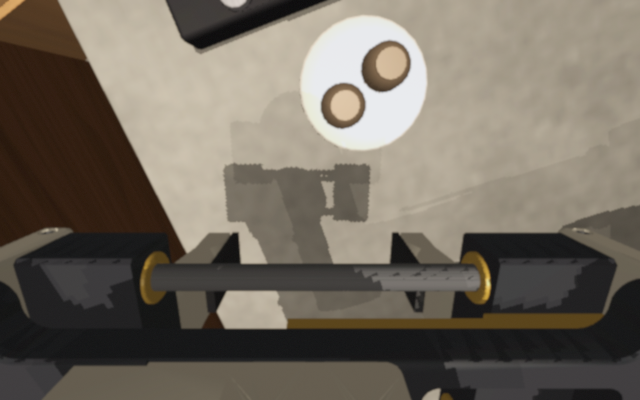

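```bash
cat > h.py <<'E'
import numpy as np, cv2
from scipy.spatial.transform import Rotation as Rn
from scipy.optimize import least_squares
from plant import ctrl,snapshot,silhouettes
def cam(s,obs=None):
    if "eye" in s:
        return s["camera_matrix"],Rn.from_euler('xyz',s["orientation"],degrees=True).as_matrix(),np.array(s["eye"])
    Rt=Rn.from_euler('xyz',obs["orientation"],degrees=True).as_matrix(); M=s["mount"]
    return s["camera_matrix"],Rt@M[:3,:3],obs["tool_pos"]+Rt@M[:3,3]
def proj(c,P):
    K,R,e=c; q=(np.atleast_2d(P)-e)@R; q=q@K.T; return q[:,:2]/q[:,2:]
def back(c,uv,z):
    K,R,e=c; d=np.array([uv[0],uv[1],1.0])@np.linalg.inv(K).T@R.T
    return e+d*(z-e[2])/d[2]
a=np.linspace(0,2*np.pi,40,endpoint=False); C=np.c_[np.cos(a),np.sin(a)]
PROF={'aroma':[(0,.014),(.004,.017),(.054,.017)],'tasting':[(0,.019),(.019,.027),(.038,.028)]}
def cupPts(kind,x,y,z0):
    return np.vstack([np.c_[C*r+[x,y],np.full(40,z0+h)] for h,r in PROF[kind]])
def slab(x,y,yaw,z0=.008):
    c,s=np.cos(yaw),np.sin(yaw)
    P=np.array([[i*.072,j*.037] for i in(-1,1) for j in(-1,1)])@np.array([[c,s],[-s,c]])+[x,y]
    return np.vstack([np.c_[P,np.full(4,z0)],np.c_[P,np.full(4,z0+.012)]])
def hullmask(pts):
    m=np.zeros((1600,2560),np.uint8); h=cv2.convexHull((((pts+.5)*4-.5)*16).astype(np.int32))
    cv2.fillConvexPoly(m,h,255,shift=4); return cv2.resize(m,(640,400),interpolation=cv2.INTER_AREA)/255.
E
python3 - <<'E'
from h import *
S={n:snapshot(n) for n in["top","side"]}
for t in["aroma_cup_1_mid","tasting_cup_1_mid","coaster_1","pitcher_mid","lidded_bowl_mid"]:
    for n in S:
        s=S[n];c=cam(s)
        for d in silhouettes(s,t):
            m=d["mask"]; v,u=np.nonzero(m); uv=(u.mean(),v.mean())
            zc={'aro':.057,'tas':.049,'coa':.02,'pit':.064,'lid':.065}[t[:3]]
            print(t,n,round(d["confidence"],2),d["bbox"],m.sum(),np.round(uv,1),np.round(back(c,uv,zc)[:2],4))
E
```

```text
aroma_cup_1_mid top 0.72 [393.1, 142.2, 14.0, 15.8] 186 [400.5 149.7] [ 0.5898 -0.211 ]
aroma_cup_1_mid top 0.63 [429.9, 140.7, 25.8, 30.0] 724 [442.7 152.3] [ 0.5842 -0.321 ]
aroma_cup_1_mid side 0.72 [382.4, 264.0, 21.8, 30.6] 506 [393.9 277.8] [ 0.5878 -0.2067]
tasting_cup_1_mid top 0.85 [338.1, 134.9, 21.1, 23.8] 365 [348. 148.] [ 0.5943 -0.0751]
tasting_cup_1_mid side 0.73 [371.5, 219.6, 23.5, 27.3] 563 [383.  230.4] [ 0.5916 -0.0682]
coaster_1 top 0.69 [250.7, 143.5, 49.7, 56.0] 1511 [274.1 170.5] [0.5368 0.1189]
coaster_1 top 0.63 [189.5, 145.7, 32.9, 55.4] 1544 [207.  174.9] [0.5234 0.2964]
coaster_1 top 0.35 [341.8, 202.7, 13.2, 10.5] 165 [347.7 207.5] [ 0.4401 -0.0771]
coaster_1 side 0.84 [318.2, 174.8, 62.1, 39.5] 1329 [346. 191.] [0.5327 0.1108]
coaster_1 side 0.72 [312.1, 141.4, 51.1, 18.9] 977 [334.8 151.6] [0.521  0.2897]
pitcher_mid top 0.62 [427.5, 141.3, 26.8, 28.1] 726 [442.2 151.6] [ 0.585 -0.318]
pitcher_mid side 0.84 [384.6, 296.8, 39.9, 54.2] 1801 [404.5 322.8] [ 0.5849 -0.3121]
pitcher_mid side 0.55 [315.3, 173.3, 64.7, 39.2] 1261 [346.5 191.1] [0.5272 0.0547]
lidded_bowl_mid top 0.55 [385.3, 191.7, 26.7, 28.2] 741 [399.1 205.6] [ 0.444 -0.206]
lidded_bowl_mid side 0.61 [314.2, 170.6, 67.3, 40.4] 1299 [346.5 190.8] [0.5271 0.0544]
lidded_bowl_mid side 0.57 [293.8, 257.8, 45.0, 40.6] 1336 [315.  277.4] [ 0.4406 -0.1995]
```

```bash
cat > scan.py <<'E'
from h import *
import sys
S={n:snapshot(n) for n in["top","side"]}; CC={n:cam(S[n]) for n in S}
W={}
for n in S:
    hsv=cv2.cvtColor(S[n]["image"],cv2.COLOR_RGB2HSV); W[n]=(hsv[...,1]<70)
def fit(kind,x0,y0,z0,views=("top","side")):
    out={}
    def cost(p,vs):
        t=0
        for n in vs:
            h=hullmask(proj(CC[n],cupPts(kind,p[0],p[1],z0)))
            u,v=proj(CC[n],[x0,y0,z0+.02])[0].astype(int); r=26
            sl=np.s_[max(v-r,0):v+r,max(u-r,0):u+r]
            t+=np.abs(h[sl]-W[n][sl]).sum()
        return t
    from scipy.optimize import minimize
    for vs in [views]+[(v,) for v in views]:
        r=minimize(cost,[x0,y0],args=(vs,),method="Nelder-Mead",options=dict(initial_simplex=[[x0,y0],[x0+.008,y0],[x0,y0+.008]],xatol=1e-4,fatol=.1))
        out[vs]=(np.round(r.x,4),round(r.fun,1))
    return out
if __name__=="__main__":
    for k,x,y in [("tasting",.592,-.071),("aroma",.589,-.208),("aroma",.440,-.077),("tasting",.445,-.314)]:
        print(k,fit(k,x,y,.03))
    for t in ["coaster_1"]:
        for n in S:
            for d in silhouettes(S[n],t)[:2]:
                m=cv2.dilate(d["mask"].astype(np.uint8),np.ones((5,5)))
                g=cv2.cvtColor(S[n]["image"],cv2.COLOR_RGB2HSV)
                u,v=[int(q) for q in (d["bbox"][0],d["bbox"][1])]
                cv2.imwrite(f"pics/co_{n}_{u}.png",cv2.resize(S[n]["image"][v-5:v+65,u-10:u+75,::-1],None,fx=8,fy=8,interpolation=cv2.INTER_CUBIC)); print(n,u,v)
E
python3 scan.py
```

```text
tasting {('top', 'side'): (array([ 0.592 , -0.0733]), np.float64(754.1)), ('top',): (array([ 0.5928, -0.0737]), np.float64(553.3)), ('side',): (array([ 0.5917, -0.0732]), np.float64(197.6))}
aroma {('top', 'side'): (array([ 0.5885, -0.2095]), np.float64(530.8)), ('top',): (array([ 0.5899, -0.2096]), np.float64(213.8)), ('side',): (array([ 0.588 , -0.2098]), np.float64(311.5))}
aroma {('top', 'side'): (array([ 0.4384, -0.073 ]), np.float64(699.2)), ('top',): (array([ 0.4395, -0.0734]), np.float64(259.8)), ('side',): (array([ 0.4378, -0.0727]), np.float64(433.0))}
tasting {('top', 'side'): (array([ 0.4513, -0.3172]), np.float64(218.9)), ('top',): (array([ 0.4524, -0.3168]), np.float64(121.6)), ('side',): (array([ 0.4509, -0.3174]), np.float64(87.7))}
top 251 143
top 188 147
side 313 174
side 312 142
```

View pics/co_top_251.png

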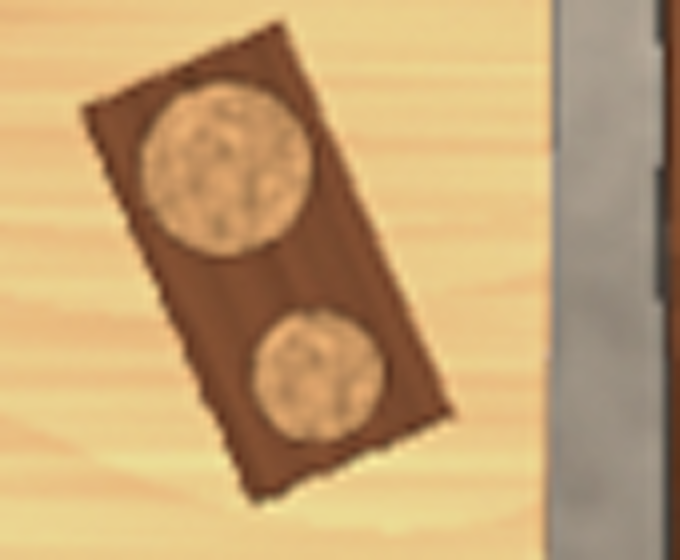

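View pics/co_top_188.png

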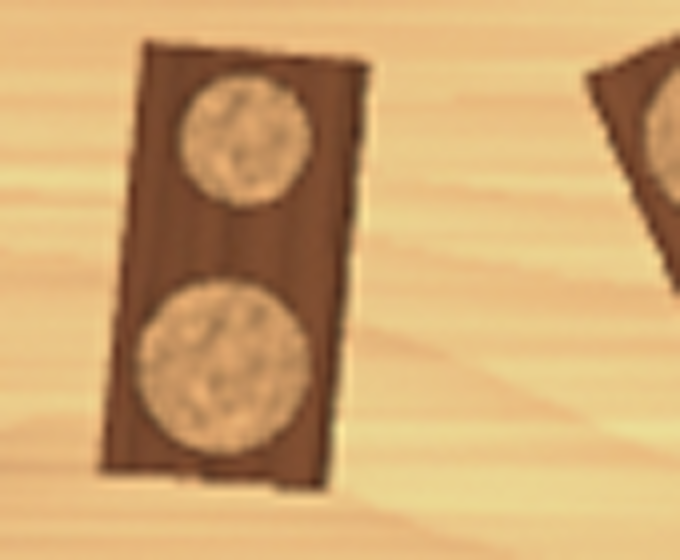

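```bash
cat > coast.py <<'E'
from h import *
from scipy.optimize import minimize
def dark(img):
    m=(img.max(2)<165).astype(np.uint8); return m
def fitco(S,CC,x0,y0,yaw0,views):
    out={}
    D={}
    for n in views:
        h=hullmask(proj(CC[n],slab(x0,y0,yaw0)))>0
        roi=cv2.dilate(h.astype(np.uint8),np.ones((13,13)))
        m=dark(S[n]["image"])*roi
        k,lab,st,_=cv2.connectedComponentsWithStats(m); i=1+np.argmax(st[1:,4])
        cs,_=cv2.findContours((lab==i).astype(np.uint8),cv2.RETR_EXTERNAL,cv2.CHAIN_APPROX_NONE)
        f=np.zeros_like(m); cv2.drawContours(f,[cv2.convexHull(cs[0])],-1,1,-1); D[n]=(f,roi>0)
    for vs in [tuple(views)]+[(v,) for v in views]:
        def cost(p):
            return sum((np.abs(hullmask(proj(CC[n],slab(p[0],p[1],p[2])))-D[n][0])[D[n][1]]).sum() for n in vs)
        r=minimize(cost,[x0,y0,yaw0],method="Nelder-Mead",options=dict(initial_simplex=[[x0,y0,yaw0],[x0+.008,y0,yaw0],[x0,y0+.008,yaw0],[x0,y0,yaw0+.1]],xatol=1e-4,fatol=.1))
        x,y,w=r.x; c,s=np.cos(w),np.sin(w)
        out[vs]=dict(c=np.round([x,y,np.degrees(w)],4),small=np.round([x+.042*c,y+.042*s],4),large=np.round([x-.034*c,y-.034*s],4),cost=round(r.fun,1))
    return out
# cork circle centroids as cross-check
def cork(s,c,xy):
    u,v=proj(c,[xy[0],xy[1],.017])[0]; img=s["image"]; m=(img.max(2)>=165).astype(np.uint8)
    k,lab,st,ce=cv2.connectedComponentsWithStats(m,connectivity=4); i=lab[int(round(v)),int(round(u))]
    return np.round(back(c,ce[i],.0172)[:2],4),st[i,4]
if __name__=="__main__":
    S={n:snapshot(n) for n in["top","side"]}; CC={n:cam(S[n]) for n in S}
    for x,y,w in[(.536,.116,np.radians(180+23)),(.523,.294,np.radians(-4))]:
        o=fitco(S,CC,x,y,w,("top","side"))
        for k in o: print(k,o[k])
        b=o[("top","side")]
        for n in S: print(n,"cork small",cork(S[n],CC[n],b["small"]),"large",cork(S[n],CC[n],b["large"]))
E
python3 coast.py
```

```text
('top', 'side') {'c': array([5.369000e-01, 1.194000e-01, 2.041067e+02]), 'small': array([0.4986, 0.1023]), 'large': array([0.568 , 0.1333]), 'cost': np.float64(122.9)}
('top',) {'c': array([5.37900e-01, 1.20100e-01, 2.04346e+02]), 'small': array([0.4996, 0.1028]), 'large': array([0.5689, 0.1341]), 'cost': np.float64(43.8)}
('side',) {'c': array([5.358000e-01, 1.178000e-01, 2.043075e+02]), 'small': array([0.4975, 0.1005]), 'large': array([0.5667, 0.1318]), 'cost': np.float64(46.7)}
top cork small (array([0.4995, 0.1025]), np.int32(197)) large (array([0.5687, 0.1337]), np.int32(342))
side cork small (array([0.4981, 0.1015]), np.int32(126)) large (array([0.5669, 0.1328]), np.int32(218))
('top', 'side') {'c': array([ 0.5236,  0.2976, -4.535 ]), 'small': array([0.5654, 0.2943]), 'large': array([0.4897, 0.3003]), 'cost': np.float64(105.2)}
('top',) {'c': array([ 0.5246,  0.2979, -4.6144]), 'small': array([0.5664, 0.2945]), 'large': array([0.4907, 0.3006]), 'cost': np.float64(46.6)}
('side',) {'c': array([ 0.5218,  0.2972, -4.6514]), 'small': array([0.5636, 0.2938]), 'large': array([0.4879, 0.3   ]), 'cost': np.float64(33.8)}
top cork small (array([0.566 , 0.2947]), np.int32(190)) large (array([0.4905, 0.3008]), np.int32(339))
side cork small (array([0.5635, 0.2936]), np.int32(84)) large (array([0.4885, 0.3001]), np.int32(150))
```

```bash
python3 -m pendant '[[[0,0,0,0,7.1,0,1],[0,0,0,0,7.1,0,1],[0,0,0,0,7.1,0,1],[0,0,0,0,7.1,0,1],[0,0,0,0,7.1,0,1],[0,0,0,0,7.1,0,1],[0,0,0,0,7.1,0,1],[0,0,0,0,7.1,0,1],[0,0,0,0,7.1,0,1],[0,0,0,0,7.1,0,1]]]'
```

```text
clock: 1.88
tool_pos: [0.2193, 0.6384, 0.2265]
orientation: [-90.0, 0.0, 89.7]
force: [0.4, -0.3, -0.2]
opening: 0.0875
```

```bash
python3 -m pendant '[[[-3,0,-2.4,0,0,0,1],[-3,0,-2.4,0,0,0,1],[-3,0,-2.4,0,0,0,1],[-3,0,-2.4,0,0,0,1],[-3,0,-2.4,0,0,0,1],[-3,0,-2.4,0,0,0,1],[-3,0,-2.4,0,0,0,1],[-3,0,-2.4,0,0,0,1],[-3,0,-2.4,0,0,0,1],[-4,0,0,0,0,0,1],[-4,0,0,0,0,0,1],[-4,0,0,0,0,0,1]]]'; python3 -m pendant '[[[-4,0,0,0,0,0,1],[-4,0,0,0,0,0,1],[-4,0,0,0,0,0,1],[-4,0,0,0,0,0,1],[-4,0,0,0,0,0,1],[-4,0,0,0,0,0,1],[-4,0,0,0,0,0,1],[-3,0,0,0,0,0,1],[-1,0,0,0,0,0,1],[0,0,0,0,0,0,1],[0,0,0,0,0,0,1]]]'
```

```text
clock: 2.88
tool_pos: [0.4356, 0.2466, 0.2264]
orientation: [-90.0, 0.0, 90.0]
force: [0.7, -0.6, 0.4]
opening: 0.0879
clock: 3.8
tool_pos: [0.4358, -0.0718, 0.2267]
orientation: [-90.0, -0.0, 89.9]
force: [0.3, -0.7, -0.4]
opening: 0.0877
```

Run:
```python
from h import *
o=ctrl.get_obs(); s=snapshot("wrist"); c=cam(s,o); print(o["tool_pos"],o["orientation"],o["clock"])
im=s["image"][:,:,::-1].copy()
for k,x,y in [("tasting",.592,-.0735),("aroma",.589,-.2097),("aroma",.4385,-.073),("tasting",.4515,-.317)]:
    p=proj(c,cupPts(k,x,y,.03)); print(k,p[80:].mean(0))
    cv2.polylines(im,[p[-40:].astype(int)],True,(0,0,255),1); cv2.polylines(im,[p[:40].astype(int)],True,(0,255,0),1)
cv2.imwrite("pics/w1.png",im)
```

```text
[ 0.43582308 -0.07180894  0.22665767] [-9.00181243e+01 -1.03533065e-02  8.99348819e+01] 3.8
tasting [173.02195724 182.2324305 ]
aroma [148.22862353  41.15519954]
aroma [313.08534556 185.99450326]
tasting [297.08250007 -92.4546369 ]
```

View pics/w1.png

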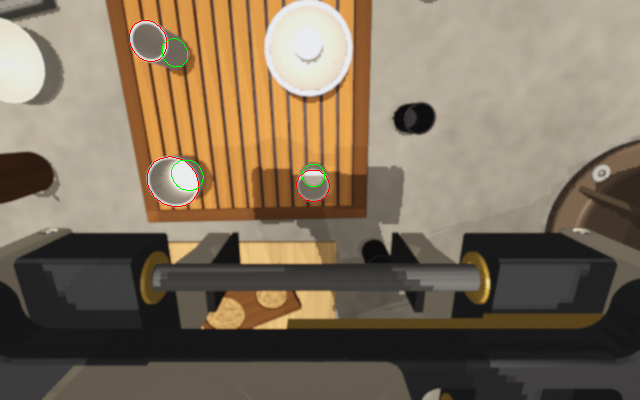

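```bash
python3 -m pendant '[[[-0.1,4,-0.25,0,0,0,1],[0,4,0,0,0,0,1],[0,4,0,0,0,0,1],[0,3,0,0,0,0,1],[0,2,0,0,0,0,1],[0,1,0,0,0,0,1],[0,0.5,0,0,0,0,1],[0,0,0,0,0,0,1],[0,0,0,0,0,0,0.5],[0,0,0,0,0,0,0.5],[0,0,0,0,0,0,0.5],[0,0,0,0,0,0,0.5]]]'; python3 -m pendant '[[[0,0,0,0,0,0,0.2],[0,0,0,0,0,0,0.1],[0,0,0,0,0,0,0],[0,0,0,0,0,0,0],[0,0,0,0,0,0,0],[0,0,0,0,0,0,0]]]'
```

```text
clock: 4.85
tool_pos: [0.4389, -0.0722, 0.0424]
orientation: [-90.1, -0.0, 90.1]
force: [-0.8, 0.4, 0.3]
opening: 0.0663
clock: 5.35
tool_pos: [0.4383, -0.0725, 0.0416]
orientation: [-90.0, 0.0, 90.0]
force: [-0.9, -0.3, 1.3]
opening: 0.0336
```

```bash
python3 -m pendant '[[[0,-0.3,0,0,0,0,0],[0,-1,0,0,0,0,0],[0,-2,0,0,6.6,0,0],[0,-2.5,0,0,6.6,0,0],[0,-2.5,0,0,6.6,0,0],[0,-1.5,0,0,6.6,0,0],[0,-0.2,0,0,6.6,0,0],[0,0,0,0,6.6,0,0],[0,0,0,0,6.6,0,0],[0,0,0,0,6.6,0,0],[0,0,0,0,6.6,0,0],[0,0,0,0,6.5,0,0]]]'
cat > d.py <<'E'
from h import *
import sys
x,y,z,yaw=map(float,sys.argv[1:])
o=ctrl.get_obs(); R=Rn.from_euler('xyz',[-90,0,round(o["orientation"][2],1)],degrees=True)
print(o["tool_pos"],o["orientation"],o["opening"],o["clock"])
print("tool shift cm",np.round(R.as_matrix().T@(np.array([x,y,z])-o["tool_pos"])*100,2),"ry",(-(yaw-o["orientation"][2])+180)%360-180)
E
python3 d.py .499 .1022 .0285 24.1
```

```text
clock: 6.35
tool_pos: [0.4382, -0.0725, 0.1417]
orientation: [-90.0, 0.0, 23.8]
force: [0.3, -0.6, -0.4]
opening: 0.0338
[ 0.43816138 -0.07247801  0.14170178] [-8.99961196e+01  1.34297324e-03  2.38159184e+01] 0.03379213589206387 6.35
tool shift cm [12.62 11.32 13.53] ry -0.2840816205931844
```

```bash
python3 -m pendant '[[[1.1,0,1.3,0,0,0,0],[2.5,0,2.6,0,0,0,0],[2.5,0,2.6,0,0,0,0],[2.5,0,2.6,0,0,0,0],[2.5,0,2.6,0,0,0,0],[1.2,0,1.3,0,0,0,0],[0.3,1,0.5,0,0,0,0],[0,2.5,0,0,0,0,0],[0,2.5,0,0,0,0,0],[0,1.5,0,0,0,0,0],[0,0.5,0,0,0,0,0],[0,0,0,0,0,0,0]]]'; python3 d.py .499 .1022 .0286 24.1
python3 - <<'E'
from h import *
for n in["side","top"]:
    s=snapshot(n); cv2.imwrite(f"pics/{n}1.png",cv2.resize(s["image"][100:300,200:480,::-1],None,fx=2.8,fy=2.8))
E
```

```text
clock: 7.35
tool_pos: [0.4968, 0.1011, 0.0601]
orientation: [-90.0, 0.2, 24.1]
force: [-1.0, -0.5, 0.1]
opening: 0.0337
[0.49680074 0.10109646 0.06010695] [-90.02475842   0.20258063  24.110553  ] 0.033709909671287966 7.35
tool shift cm [0.25 3.15 0.01] ry 0.010552995191233094
```

View pics/side1.png

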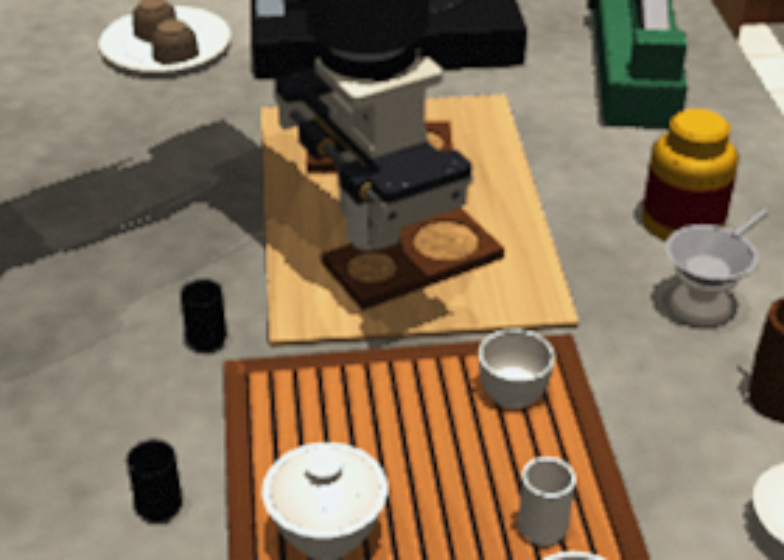

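```bash
python3 -m pendant '[[[0.25,0.5,0,0,0,0,0],[0,1,0,0,0,0,0],[0,0.7,0,0,0,0,0],[0,0.3,0,0,0,0,0],[0,0.1,0,0,0,0,0],[0,0.1,0,0,0,0,0],[0,0,0,0,0,0,0],[0,0,0,0,0,0,0]]]'; python3 d.py .499 .1022 .0286 24.1
```

```text
clock: 8.12
tool_pos: [0.5005, 0.1034, 0.0347]
orientation: [-90.0, -0.0, 24.2]
force: [-1.1, 0.7, -0.1]
opening: 0.0338
[0.50050749 0.10341163 0.034718  ] [-9.00015915e+01 -1.53707032e-02  2.41529627e+01] 0.03383282788878068 8.1167
tool shift cm [-0.19  0.61 -0.05] ry 0.05296271657155671
```

```bash
python3 -m pendant '[[[-0.15,0.2,0,0,0,0,0],[0,0.1,0,0,0,0,0],[0,0.05,0,0,0,0,0],[0,0.05,0,0,0,0,0],[0,0.05,0,0,0,0,0],[0,0,0,0,0,0,0]]]';  python3 -m pendant '[[[0,0.05,0,0,0,0,0],[0,0.05,0,0,0,0,0],[0,0,0,0,0,0,0]]]'
```

```text
clock: 8.62
tool_pos: [0.499, 0.1027, 0.03]
orientation: [-90.0, -0.0, 24.1]
force: [0.2, -0.6, -0.0]
opening: 0.0339
clock: 8.87
tool_pos: [0.499, 0.1027, 0.029]
orientation: [-90.0, 0.0, 24.1]
force: [0.6, 0.1, 0.3]
opening: 0.0337
```

```bash
python3 -m pendant '[[[0,0.04,0,0,0,0,0],[0,0,0,0,0,0,0],[0,0,0,0,0,0,0]]]';  python3 -m pendant '[[[0,0.04,0,0,0,0,0],[0,0,0,0,0,0,0],[0,0,0,0,0,0,0]]]'
```

```text
clock: 9.12
tool_pos: [0.499, 0.1027, 0.0287]
orientation: [-90.0, 0.0, 24.1]
force: [0.6, 0.5, -0.4]
opening: 0.0337
clock: 9.37
tool_pos: [0.499, 0.1027, 0.0286]
orientation: [-90.0, -0.0, 24.2]
force: [-2.1, 0.1, 5.1]
opening: 0.0338
```

Contact at the expected height (5 N). Release, open gradually, lift.

```bash
python3 -m pendant '[[[0,0,0,0,0,0,0.45],[0,0,0,0,0,0,0.5],[0,0,0,0,0,0,0.6],[0,0,0,0,0,0,0.8],[0,0,0,0,0,0,1],[0,0,0,0,0,0,1],[0,-0.5,0,0,0,0,1],[0,-1.5,0,0,0,0,1],[0,-2.5,0,0,0,0,1],[0,-3,0,0,0,0,1],[0,-3,0,0,0,0,1],[0,-1.5,0,0,0,0,1]]]'; python3 d.py .592 -.0735 .15 90
```

```text
clock: 10.37
tool_pos: [0.5003, 0.1032, 0.1523]
orientation: [-90.0, -0.3, 24.2]
force: [0.4, 0.4, 1.1]
opening: 0.0874
[0.50034643 0.10319106 0.15229429] [-90.00889948  -0.25543019  24.18023425] 0.0874248260437209 10.3667
tool shift cm [  1.12   0.23 -19.87] ry -65.81976575272918
```

```bash
python3 -m pendant '[[[0.2,0,-1.9,0,0,0,1],[0.2,0,-3.6,0,0,0,1],[0.2,0,-4,0,0,0,1],[0.2,0,-4,0,0,0,1],[0.2,0,-3.6,0,0,0,1],[0.1,0,-2,0,0,0,1],[0,0,-0.8,0,-5,0,1],[0,0,0,0,-6.8,0,1],[0,0,0,0,-6.8,0,1],[0,0,0,0,-6.8,0,1],[0,0,0,0,-6.8,0,1],[0,0,0,0,-6.8,0,1]]]';python3 -m pendant '[[[0,0,0,0,-6.8,0,1],[0,0,0,0,-6.8,0,1],[0,0,0,0,-6.8,0,1],[0,0,0,0,-6.4,0,1],[0,0,0,0,0,0,1]]]';python3 d.py .592 -.0735 .037 90
python3 - <<'E'
from h import *
o=ctrl.get_obs(); s=snapshot("wrist"); c=cam(s,o)
im=s["image"][:,:,::-1].copy()
for k,x,y,z in [("tasting",.592,-.0735,.03),("aroma",.589,-.2097,.03),("aroma",.499,.1025,.017),("tasting",.4515,-.317,.03)]:
    p=proj(c,cupPts(k,x,y,z))
    cv2.polylines(im,[p[-40:].astype(int)],True,(0,0,255),1)
cv2.imwrite("pics/w2.png",im)
for n in["side"]:
    s=snapshot(n); cv2.imwrite(f"pics/{n}2.png",cv2.resize(s["image"][100:300,200:480,::-1],None,fx=2.8,fy=2.8))
E
```

```text
clock: 11.37
tool_pos: [0.5903, -0.0745, 0.1486]
orientation: [-90.0, -0.0, 63.5]
force: [-0.6, 0.0, 0.3]
opening: 0.0878
clock: 11.78
tool_pos: [0.5904, -0.0744, 0.1486]
orientation: [-90.0, -0.0, 90.2]
force: [-0.0, 0.3, 0.1]
opening: 0.0879
[ 0.59040424 -0.07440596  0.14861356] [-9.00098236e+01 -3.01721502e-04  9.02395290e+01] 0.08790277173316877 11.7833
tool shift cm [ 0.09 11.16 -0.16] ry 0.2395290408968549
```

View pics/w2.png

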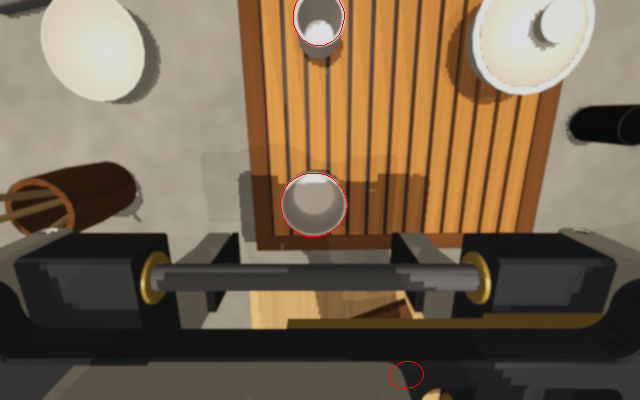

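View pics/side2.png

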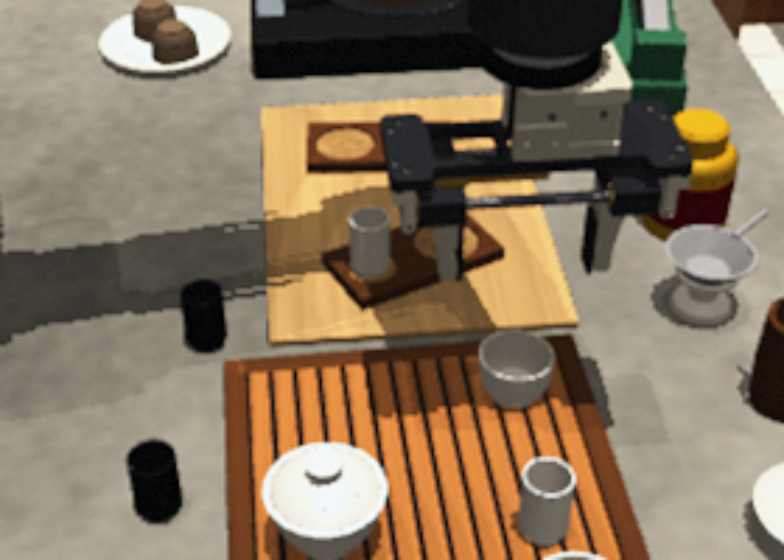

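```bash
python3 -m pendant '[[[0.1,2,-0.15,0,0,0,1],[0,3,0,0,0,0,1],[0,3,0,0,0,0,1],[0,2,0,0,0,0,1],[0,0.8,0,0,0,0,1],[0,0.3,0,0,0,0,1],[0,0,0,0,0,0,1],[0,0,0,0,0,0,0.75],[0,0,0,0,0,0,0.68],[0,0,0,0,0,0,0.6],[0,0,0,0,0,0,0.5],[0,0,0,0,0,0,0.4]]]'; python3 -m pendant '[[[0,0,0,0,0,0,0.2],[0,0,0,0,0,0,0],[0,0,0,0,0,0,0],[0,0,0,0,0,0,0]]]'; python3 d.py .592 -.0735 .037 90
```

```text
clock: 12.88
tool_pos: [0.5923, -0.0733, 0.038]
orientation: [-90.1, -0.0, 89.9]
force: [0.5, -0.2, -0.4]
opening: 0.0599
clock: 13.22
tool_pos: [0.5921, -0.0734, 0.0378]
orientation: [-90.0, 0.0, 90.0]
force: [-2.4, 0.9, 6.2]
opening: 0.0545
[ 0.59210308 -0.07338016  0.03777072] [-9.00261393e+01  3.24234156e-03  8.99568796e+01] 0.054482169173014905 13.2167
tool shift cm [-0.01  0.08  0.01] ry -0.043120441986502556
```

```bash
python3 -m pendant '[[[0,-0.3,0,0,0,0,0],[0,-1,0,0,0,0,0],[0,-2,0,0,6.6,0,0],[0,-2.5,0,0,6.6,0,0],[0,-2.5,0,0,6.6,0,0],[0,-1.5,0,0,6.6,0,0],[0,-0.2,0,0,6.6,0,0],[0,0,0,0,6.6,0,0],[0,0,0,0,6.6,0,0],[0,0,0,0,6.6,0,0],[0,0,0,0,6.6,0,0],[0,0,0,0,6.5,0,0]]]'
python3 d.py .5682 .1332 .0248 24.1
```

```text
clock: 14.22
tool_pos: [0.5919, -0.0734, 0.1379]
orientation: [-90.0, -0.0, 23.7]
force: [1.0, 0.5, -0.4]
opening: 0.0542
[ 0.5918788  -0.0734184   0.13790511] [-9.00014957e+01 -1.67555603e-02  2.37159732e+01] 0.054164591950525226 14.2167
tool shift cm [ 6.14 11.31 19.87] ry -0.38402683265107385
```

```bash
python3 -m pendant '[[[0.5,0,1.6,0,0,0,0],[1.1,0,3.4,0,0,0,0],[1.1,0,3.7,0,0,0,0],[1.1,0,3.7,0,0,0,0],[1.1,0,3.7,0,0,0,0],[0.7,0,2.2,0,0,0,0],[0.4,0,1.2,0,0,0,0],[0.1,1,0.4,0,0,0,0],[0,2.5,0,0,0,0,0],[0,2.5,0,0,0,0,0],[0,1.5,0,0,0,0,0],[0,0.5,0,0,0,0,0]]]'; python3 -m pendant '[[[0,0.4,0,0,0,0,0],[0,0.2,0,0,0,0,0],[0,0,0,0,0,0,0],[0,0,0,0,0,0,0]]]'; python3 d.py .5682 .1332 .0248 24.1
```

```text
clock: 15.22
tool_pos: [0.5648, 0.1314, 0.0542]
orientation: [-90.0, 0.3, 24.0]
force: [-0.4, -1.2, -0.2]
opening: 0.0542
clock: 15.55
tool_pos: [0.5672, 0.1332, 0.0522]
orientation: [-90.0, -0.1, 24.0]
force: [-0.1, 0.1, -0.6]
opening: 0.0544
[0.5672125  0.13324036 0.0521814 ] [-8.99973629e+01 -8.58909362e-02  2.40383679e+01] 0.05438737767641553 15.55
tool shift cm [ 0.09  2.74 -0.04] ry -0.061632080695801505
```

```bash
python3 -m pendant '[[[0.1,0.5,0,0,0,0,0],[0,0.7,0,0,0,0,0],[0,0.5,0,0,0,0,0],[0,0.3,0,0,0,0,0],[0,0.2,0,0,0,0,0],[0,0.1,0,0,0,0,0],[0,0.05,0,0,0,0,0],[0,0,0,0,0,0,0],[0,0,0,0,0,0,0]]]'; python3 d.py .5682 .1332 .0248 24.1
```

```text
clock: 16.3
tool_pos: [0.5676, 0.1337, 0.0279]
orientation: [-90.0, -0.0, 24.1]
force: [-1.0, -0.2, -1.0]
opening: 0.0544
[0.56760184 0.13366544 0.02791727] [-9.00012378e+01 -1.56843175e-02  2.40509230e+01] 0.05441022443686155 16.3
tool shift cm [ 0.04  0.31 -0.07] ry -0.04907704218339859
```

```bash
python3 -m pendant '[[[0,0.08,0,0,0,0,0],[0,0.06,0,0,0,0,0],[0,0.05,0,0,0,0,0],[0,0.04,0,0,0,0,0],[0,0,0,0,0,0,0],[0,0,0,0,0,0,0]]]'; python3 -m pendant '[[[0,0.04,0,0,0,0,0],[0,0,0,0,0,0,0],[0,0,0,0,0,0,0]]]'
```

```text
clock: 16.8
tool_pos: [0.5675, 0.1336, 0.0255]
orientation: [-90.0, -0.0, 24.0]
force: [-0.2, 0.3, -0.2]
opening: 0.0547
clock: 17.05
tool_pos: [0.5674, 0.1336, 0.025]
orientation: [-90.0, 0.0, 24.0]
force: [-0.1, -0.4, -0.4]
opening: 0.0541
```

```bash
python3 -m pendant '[[[0,0.04,0,0,0,0,0],[0,0,0,0,0,0,0],[0,0,0,0,0,0,0]]]'; python3 -m pendant '[[[0,0.04,0,0,0,0,0],[0,0,0,0,0,0,0],[0,0,0,0,0,0,0]]]'
```

```text
clock: 17.3
tool_pos: [0.5675, 0.1336, 0.0248]
orientation: [-90.0, -0.0, 24.1]
force: [-1.5, 0.1, 1.5]
opening: 0.0543
clock: 17.55
tool_pos: [0.5676, 0.1336, 0.0248]
orientation: [-90.0, -0.0, 24.1]
force: [-2.4, 0.3, 5.6]
opening: 0.054
```

Contact. Release and lift.

```bash
python3 -m pendant '[[[0,0,0,0,0,0,0.68],[0,0,0,0,0,0,0.75],[0,0,0,0,0,0,0.85],[0,0,0,0,0,0,1],[0,0,0,0,0,0,1],[0,0,0,0,0,0,1],[0,-0.5,0,0,0,0,1],[0,-1.5,0,0,0,0,1],[0,-2.5,0,0,0,0,1],[0,-3,0,0,0,0,1],[0,-3,0,0,0,0,1],[0,-1.5,0,0,0,0,1]]]'; python3 d.py .589 -.2097 .15 90
```

```text
clock: 18.55
tool_pos: [0.5689, 0.1341, 0.1485]
orientation: [-90.0, -0.3, 24.1]
force: [0.9, 0.0, 0.1]
opening: 0.0876
[0.56891503 0.1340754  0.14851519] [-90.01918196  -0.26073627  24.08367794] 0.08762861081572607 18.55
tool shift cm [-12.2   -0.15 -32.2 ] ry -65.91632206100189
```

```bash
python3 -m pendant '[[[-0.6,0,-1.6,0,0,0,1],[-1.3,0,-3.4,0,0,0,1],[-1.4,0,-3.7,0,0,0,1],[-1.4,0,-3.7,0,0,0,1],[-1.4,0,-3.7,0,0,0,1],[-1.4,0,-3.7,0,0,0,1],[-1.4,0,-3.7,0,0,0,1],[-1.4,0,-3.7,0,0,0,1],[-1.2,0,-3.2,0,0,0,1],[-0.6,0,-1.6,0,0,0,1],[-0.1,0,-0.2,0,0,0,1],[0,0,0,0,-5.9,0,1]]]';python3 -m pendant '[[[0,0,0,0,-6.7,0,1],[0,0,0,0,-6.7,0,1],[0,0,0,0,-6.7,0,1],[0,0,0,0,-6.7,0,1],[0,0,0,0,-6.7,0,1],[0,0,0,0,-6.7,0,1],[0,0,0,0,-6.7,0,1],[0,0,0,0,-6.7,0,1],[0,0,0,0,-6.4,0,1],[0,0,0,0,0,0,1]]]';python3 d.py .589 -.2097 .041 90
python3 - <<'E'
from h import *
o=ctrl.get_obs(); s=snapshot("wrist"); c=cam(s,o)
im=s["image"][:,:,::-1].copy()
for k,x,y,z in [("aroma",.589,-.2097,.03),("tasting",.4515,-.317,.03)]:
    p=proj(c,cupPts(k,x,y,z))
    cv2.polylines(im,[p[-40:].astype(int)],True,(0,0,255),1)
cv2.imwrite("pics/w3.png",im)
for n in["side"]:
    s=snapshot(n); cv2.imwrite(f"pics/{n}3.png",cv2.resize(s["image"][100:300,200:480,::-1],None,fx=2.8,fy=2.8))
E
```

```text
clock: 19.55
tool_pos: [0.5869, -0.2115, 0.1442]
orientation: [-90.0, 0.0, 29.7]
force: [0.2, 0.5, 0.1]
opening: 0.0879
clock: 20.38
tool_pos: [0.5873, -0.2095, 0.1446]
orientation: [-90.0, -0.0, 90.3]
force: [0.2, 0.5, -0.7]
opening: 0.0877
[ 0.5872993  -0.20947299  0.1446206 ] [-9.00157904e+01 -4.01344369e-03  9.02690708e+01] 0.08769260104298886 20.3833
tool shift cm [-0.02 10.36 -0.17] ry 0.2690708338425907
```

View pics/w3.png

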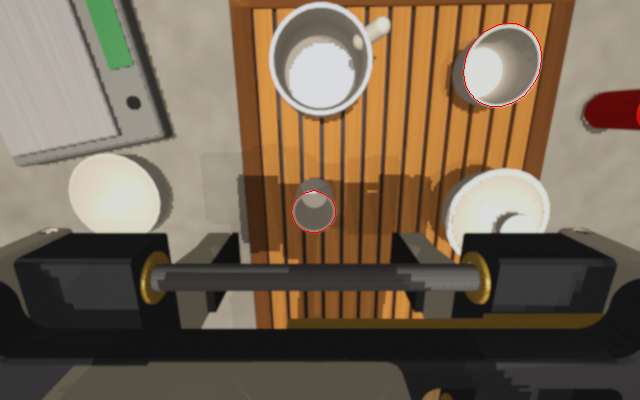

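View pics/side3.png

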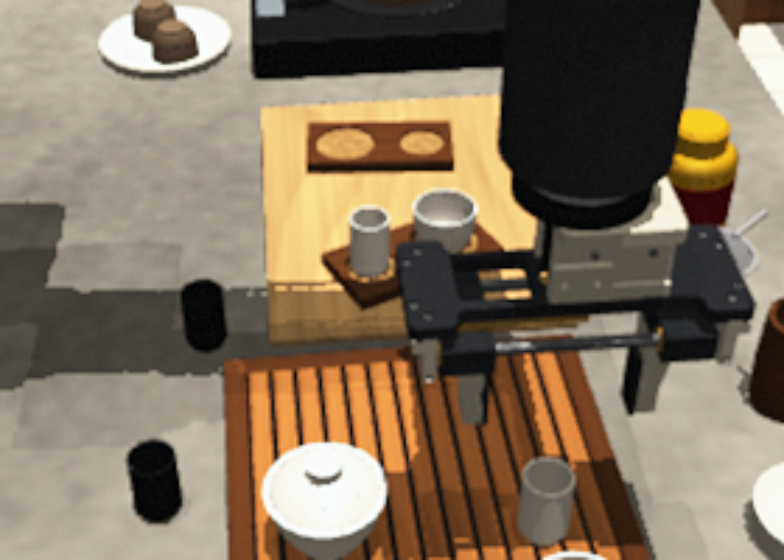

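```bash
python3 -m pendant '[[[0,2,-0.15,0,0,0,1],[0,3,0,0,0,0,1],[0,3,0,0,0,0,1],[0,1.5,0,0,0,0,1],[0,0.6,0,0,0,0,1],[0,0.2,0,0,0,0,1],[0,0,0,0,0,0,0.9],[0,0,0,0,0,0,0.7],[0,0,0,0,0,0,0.55],[0,0,0,0,0,0,0.45],[0,0,0,0,0,0,0.45],[0,0,0,0,0,0,0.4]]]'; python3 -m pendant '[[[0,0,0,0,0,0,0.3],[0,0,0,0,0,0,0.2],[0,0,0,0,0,0,0],[0,0,0,0,0,0,0],[0,0,0,0,0,0,0]]]'; python3 d.py .589 -.2097 .041 90
```

```text
clock: 21.48
tool_pos: [0.589, -0.2102, 0.0419]
orientation: [-90.1, 0.0, 89.9]
force: [0.2, -0.8, 0.5]
opening: 0.0531
clock: 21.9
tool_pos: [0.5887, -0.2102, 0.0413]
orientation: [-90.0, 0.0, 89.9]
force: [-0.1, 0.7, 0.5]
opening: 0.0338
[ 0.58873574 -0.21017656  0.04132074] [-8.99952053e+01  1.26466573e-03  8.99472229e+01] 0.03377865088169246 21.9
tool shift cm [ 0.05  0.03 -0.03] ry -0.0527770531729459
```

```bash
python3 -m pendant '[[[0,-0.3,0,0,0,0,0],[0,-1,0,0,-3,0,0],[0,-2.5,0,0,-7,0,0],[0,-3,0,0,-7,0,0],[0,-3,0,0,-7,0,0],[0,-1.5,0,0,-7,0,0],[0,-0.5,0,0,-7,0,0],[0,0,0,0,-7,0,0],[0,0,0,0,-7,0,0],[0,0,0,0,-7,0,0],[0,0,0,0,-7,0,0],[0,0,0,0,-7,0,0]]]';python3 -m pendant '[[[0,0,0,0,-7,0,0],[0,0,0,0,-5.5,0,0],[0,0,0,0,0,0,0],[0,0,0,0,0,0,0]]]'
python3 d.py .5652 .2943 .0283 175.5
```

```text
clock: 22.9
tool_pos: [0.5887, -0.2101, 0.1594]
orientation: [-90.0, -0.0, 163.3]
force: [-0.5, -0.7, -0.9]
opening: 0.0338
clock: 23.23
tool_pos: [0.5887, -0.2101, 0.1593]
orientation: [-90.0, -0.0, 175.3]
force: [-0.4, 0.4, -0.7]
opening: 0.0338
[ 0.58871673 -0.21014267  0.1593045 ] [-9.00026600e+01 -1.45772730e-03  1.75266687e+02] 0.03378738545241031 23.2333
tool shift cm [  6.48  13.1  -50.08] ry -0.2333131288024788
```

```bash
python3 -m pendant '[[[0.2,0,-1.5,0,0,0,0],[0.4,0,-3,0,0,0,0],[0.5,0,-3.9,0,0,0,0],[0.5,0,-3.9,0,0,0,0],[0.5,0,-3.9,0,0,0,0],[0.5,0,-3.9,0,0,0,0],[0.5,0,-3.9,0,0,0,0],[0.5,0,-3.9,0,0,0,0],[0.5,0,-3.9,0,0,0,0],[0.5,0,-3.9,0,0,0,0],[0.5,0,-3.9,0,0,0,0],[0.5,0,-3.9,0,0,0,0]]]';python3 -m pendant '[[[0.5,0,-3.5,0,0,0,0],[0.3,0,-2,0,0,0,0],[0,0,-0.9,0,0,0,0],[0,0,0,0,0,0,0],[0,0,0,0,0,0,0]]]'
python3 d.py .5652 .2943 .0283 175.5
```

```text
clock: 24.23
tool_pos: [0.567, 0.2299, 0.1596]
orientation: [-90.0, 0.0, 175.2]
force: [0.6, -0.1, -0.1]
opening: 0.0338
clock: 24.65
tool_pos: [0.5644, 0.2922, 0.1589]
orientation: [-90.0, -0.0, 175.4]
force: [0.3, -0.8, -0.8]
opening: 0.0339
[0.56436059 0.29218568 0.15894996] [-8.99687477e+01 -3.00145162e-02  1.75376051e+02] 0.03390866773626932 24.65
tool shift cm [-0.07 13.06 -0.22] ry -0.12394949277600631
```

```bash
python3 -m pendant '[[[-0.05,1.5,-0.2,0,0,0,0],[0,3,0,0,0,0,0],[0,3.2,0,0,0,0,0],[0,2.5,0,0,0,0,0],[0,1.2,0,0,0,0,0],[0,0.6,0,0,0,0,0],[0,0.3,0,0,0,0,0],[0,0.1,0,0,0,0,0],[0,0,0,0,0,0,0],[0,0,0,0,0,0,0]]]'
python3 d.py .5652 .2943 .0283 175.5
```

```text
clock: 25.48
tool_pos: [0.566, 0.2948, 0.0367]
orientation: [-90.1, 0.1, 175.4]
force: [-0.2, -0.3, -0.2]
opening: 0.0337
[0.56598735 0.29481781 0.03673072] [-9.00912652e+01  9.43160332e-02  1.75448093e+02] 0.03367132065192294 25.4833
tool shift cm [0.07 0.84 0.06] ry -0.051907452873592774
```

```bash
python3 -m pendant '[[[0,0.3,0,0,0,0,0],[0,0.15,0,0,0,0,0],[0,0.1,0,0,0,0,0],[0,0.05,0,0,0,0,0],[0,0,0,0,0,0,0],[0,0,0,0,0,0,0]]]'; python3 -m pendant '[[[0,0.05,0,0,0,0,0],[0,0.05,0,0,0,0,0],[0,0,0,0,0,0,0],[0,0,0,0,0,0,0]]]'
```

```text
clock: 25.98
tool_pos: [0.5652, 0.2943, 0.0293]
orientation: [-90.0, 0.0, 175.5]
force: [-0.3, -0.3, -0.3]
opening: 0.0338
clock: 26.32
tool_pos: [0.5653, 0.2944, 0.0283]
orientation: [-90.0, 0.0, 175.5]
force: [-0.6, 0.8, -0.1]
opening: 0.034
```

```bash
python3 -m pendant '[[[0,0.04,0,0,0,0,0],[0,0,0,0,0,0,0],[0,0,0,0,0,0,0]]]'; python3 -m pendant '[[[0,0.03,0,0,0,0,0],[0,0,0,0,0,0,0],[0,0,0,0,0,0,0]]]'
```

```text
clock: 26.57
tool_pos: [0.5653, 0.2943, 0.0283]
orientation: [-90.0, 0.0, 175.5]
force: [-1.0, -0.2, 5.3]
opening: 0.0337
clock: 26.82
tool_pos: [0.5653, 0.2943, 0.0283]
orientation: [-90.0, 0.0, 175.5]
force: [-2.1, -1.6, 7.8]
opening: 0.0332
```

```bash
python3 -m pendant '[[[0,0,0,0,0,0,0.45],[0,0,0,0,0,0,0.5],[0,0,0,0,0,0,0.6],[0,0,0,0,0,0,0.8],[0,0,0,0,0,0,1],[0,0,0,0,0,0,1],[0,-0.5,0,0,0,0,1],[0,-1.5,0,0,0,0,1],[0,-2.5,0,0,0,0,1],[0,-3,0,0,0,0,1],[0,-3,0,0,0,0,1],[0,-2.5,0,0,0,0,1]]]'; python3 d.py .4515 -.3172 .16 90
```

```text
clock: 27.82
tool_pos: [0.5656, 0.2944, 0.1602]
orientation: [-90.0, 0.1, 175.5]
force: [1.8, 0.9, 0.4]
opening: 0.0878
[0.56556995 0.29441228 0.16020744] [-9.00489036e+01  7.27975679e-02  1.75459990e+02] 0.08779035432190777 27.8167
tool shift cm [6.570e+00 2.000e-02 6.187e+01] ry 85.45999038091492
```

```bash
python3 -m pendant '[[[0.2,0,1.5,0,0,0,1],[0.4,0,3,0,0,0,1],[0.4,0,3.9,0,0,0,1],[0.4,0,3.9,0,0,0,1],[0.4,0,3.9,0,0,0,1],[0.4,0,3.9,0,0,0,1],[0.4,0,3.9,0,0,0,1],[0.4,0,3.9,0,0,0,1],[0.4,0,3.9,0,0,0,1],[0.4,0,3.9,0,0,0,1],[0.4,0,3.9,0,0,0,1],[0.4,0,3.9,0,0,0,1]]]';python3 -m pendant '[[[0.4,0,3.9,0,0,0,1],[0.4,0,3.9,0,0,0,1],[0.4,0,3.9,0,0,0,1],[0.4,0,3.9,0,0,0,1],[0.3,0,2,0,0,0,1],[0,0,0.8,0,5,0,1],[0,0,0,0,7,0,1],[0,0,0,0,7,0,1],[0,0,0,0,7,0,1],[0,0,0,0,7,0,1],[0,0,0,0,7,0,1],[0,0,0,0,7,0,1]]]';python3 -m pendant '[[[0,0,0,0,7,0,1],[0,0,0,0,7,0,1],[0,0,0,0,7,0,1],[0,0,0,0,7,0,1],[0,0,0,0,7,0,1],[0,0,0,0,3.5,0,1],[0,0,0,0,0,0,1]]]'; python3 d.py .4515 -.3172 .037 90
python3 - <<'E'
from h import *
o=ctrl.get_obs(); s=snapshot("wrist"); c=cam(s,o)
im=s["image"][:,:,::-1].copy()
for k,x,y,z in [("tasting",.4515,-.317,.03)]:
    p=proj(c,cupPts(k,x,y,z))
    cv2.polylines(im,[p[-40:].astype(int)],True,(0,0,255),1)
cv2.imwrite("pics/w4.png",im)
for n in["side"]:
    s=snapshot(n); cv2.imwrite(f"pics/{n}4.png",cv2.resize(s["image"][100:300,200:480,::-1],None,fx=2.8,fy=2.8))
E
```

```text
clock: 28.82
tool_pos: [0.4841, -0.1375, 0.1581]
orientation: [-90.0, 0.1, 175.5]
force: [0.3, 0.0, 0.2]
opening: 0.0879
clock: 29.82
tool_pos: [0.4511, -0.3177, 0.1577]
orientation: [-90.0, 0.0, 128.1]
force: [0.2, -0.3, -0.5]
opening: 0.0877
clock: 30.4
tool_pos: [0.4511, -0.3176, 0.1577]
orientation: [-90.0, 0.0, 89.8]
force: [0.4, 0.0, 0.3]
opening: 0.088
[ 0.45113186 -0.31760177  0.15774726] [-9.00132239e+01  1.80241438e-03  8.97850841e+01] 0.08799102702514307 30.4
tool shift cm [ 0.04 12.07 -0.04] ry -0.2149159062616377
```

View pics/w4.png

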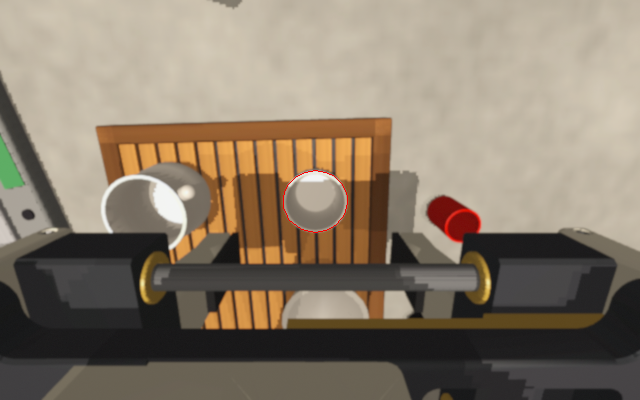

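View pics/side4.png

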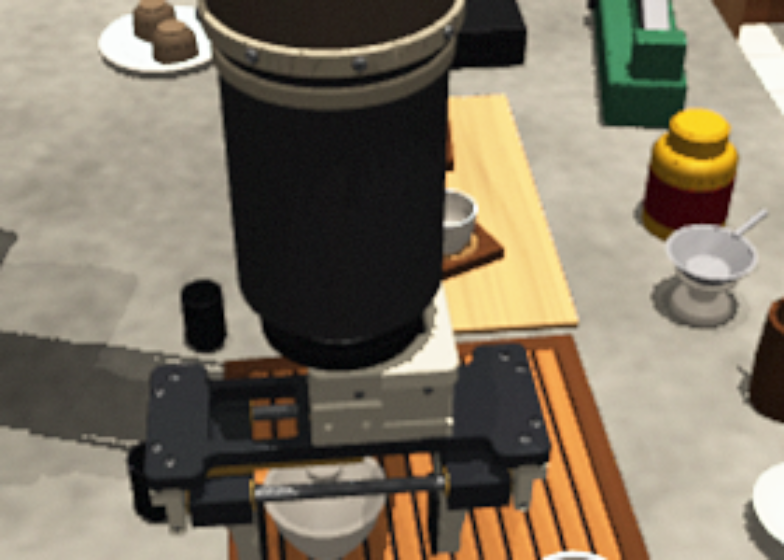

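```bash
python3 -m pendant '[[[0,2,-0.05,0,0,0,0.85],[0,3,0,0,0,0,0.85],[0,3,0,0,0,0,0.85],[0,2,0,0,0,0,0.85],[0,1.2,0,0,0,0,0.85],[0,0.5,0,0,0,0,0.85],[0,0.2,0,0,0,0,0.85],[0,0,0,0,0,0,0.75],[0,0,0,0,0,0,0.68],[0,0,0,0,0,0,0.6],[0,0,0,0,0,0,0.5],[0,0,0,0,0,0,0.4]]]'; python3 -m pendant '[[[0,0,0,0,0,0,0.2],[0,0,0,0,0,0,0],[0,0,0,0,0,0,0],[0,0,0,0,0,0,0]]]'; python3 d.py .4515 -.3172 .038 90
```

```text
clock: 31.5
tool_pos: [0.4523, -0.3178, 0.0396]
orientation: [-90.1, 0.0, 90.0]
force: [-0.1, 0.3, 5.3]
opening: 0.0545
clock: 31.83
tool_pos: [0.4523, -0.3178, 0.0396]
orientation: [-90.1, 0.0, 90.0]
force: [-1.2, 1.6, 5.8]
opening: 0.0542
[ 0.45234676 -0.31780325  0.03956253] [-9.00773470e+01  3.57857307e-02  8.99738825e+01] 0.05423905228758596 31.8333
tool shift cm [0.06 0.16 0.08] ry -0.026117468841192704
```

```bash
python3 -m pendant '[[[0,-0.3,0,0,0,0,0],[0,-1,0,0,0,0,0],[0,-2.5,0,0,0,0,0],[0,-3,0,0,0,0,0],[0,-3,0,0,-4,0,0],[0,-1.7,0,0,-7,0,0],[0,-0.5,0,0,-7,0,0],[0,0,0,0,-7,0,0],[0,0,0,0,-7,0,0],[0,0,0,0,-7,0,0],[0,0,0,0,-7,0,0],[0,0,0,0,-7,0,0]]]';python3 -m pendant '[[[0,0,0,0,-7,0,0],[0,0,0,0,-7,0,0],[0,0,0,0,-7,0,0],[0,0,0,0,-7,0,0],[0,0,0,0,-4.5,0,0],[0,0,0,0,0,0,0],[0,0,0,0,0,0,0]]]'
python3 d.py .4897 .3003 .0266 175.5
```

```text
clock: 32.83
tool_pos: [0.4517, -0.3176, 0.1594]
orientation: [-90.0, 0.0, 143.3]
force: [0.2, -0.7, 0.0]
opening: 0.0544
clock: 33.42
tool_pos: [0.4518, -0.3176, 0.1591]
orientation: [-90.0, 0.0, 175.3]
force: [0.2, -1.4, -0.7]
opening: 0.0543
[ 0.45177403 -0.31755495  0.15911918] [-8.99979026e+01  2.59308303e-02  1.75290498e+02] 0.05434699758918501 33.4167
tool shift cm [  1.28  13.25 -61.89] ry -0.20950154161661771
```

```bash
python3 -m pendant '[[[0,0,-1.5,0,0,0,0],[0.1,0,-3,0,0,0,0],[0.1,0,-3.9,0,0,0,0],[0.1,0,-3.9,0,0,0,0],[0.1,0,-3.9,0,0,0,0],[0.1,0,-3.9,0,0,0,0],[0.1,0,-3.9,0,0,0,0],[0.1,0,-3.9,0,0,0,0],[0.1,0,-3.9,0,0,0,0],[0.1,0,-3.9,0,0,0,0],[0.1,0,-3.9,0,0,0,0],[0.1,0,-3.9,0,0,0,0]]]';python3 -m pendant '[[[0.1,0,-3.9,0,0,0,0],[0.1,0,-3.9,0,0,0,0],[0,0,-3.9,0,0,0,0],[0,0,-3.5,0,0,0,0],[0,0,-2,0,0,0,0],[0,0,-1,0,0,0,0],[0,0,-0.2,0,0,0,0],[0,0,0,0,0,0,0],[0,0,0,0,0,0,0]]]'
python3 d.py .4897 .3003 .0266 175.5
```

```text
clock: 34.42
tool_pos: [0.475, 0.1189, 0.1592]
orientation: [-90.0, 0.0, 175.3]
force: [1.1, -0.1, -0.4]
opening: 0.0542
clock: 35.17
tool_pos: [0.4877, 0.2993, 0.1585]
orientation: [-90.0, -0.0, 175.4]
force: [0.8, 0.5, -0.6]
opening: 0.0546
[0.48772932 0.29925821 0.15849561] [-8.99701288e+01 -2.97234102e-02  1.75365413e+02] 0.054640815152460324 35.1667
tool shift cm [-0.19 13.19 -0.12] ry -0.13458746021623824
```

```bash
python3 -m pendant '[[[-0.2,1.5,-0.1,0,0,0,0],[0,3,0,0,0,0,0],[0,3.2,0,0,0,0,0],[0,2.5,0,0,0,0,0],[0,1.2,0,0,0,0,0],[0,0.6,0,0,0,0,0],[0,0.3,0,0,0,0,0],[0,0.1,0,0,0,0,0],[0,0,0,0,0,0,0],[0,0,0,0,0,0,0]]]'
python3 d.py .4897 .3003 .0266 175.5
```

```text
clock: 36.0
tool_pos: [0.4906, 0.3017, 0.0358]
orientation: [-90.1, 0.1, 175.4]
force: [-0.6, 0.5, -1.1]
opening: 0.0544
[0.49064753 0.30167844 0.03576661] [-9.00894285e+01  7.09366613e-02  1.75435022e+02] 0.05439463432879626 36.0
tool shift cm [0.08 0.92 0.14] ry -0.06497832765350608
```

```bash
python3 -m pendant '[[[0,0.25,0.1,0,0,0,0],[0,0.15,0,0,0,0,0],[0,0.1,0,0,0,0,0],[0,0.05,0,0,0,0,0],[0,0,0,0,0,0,0],[0,0,0,0,0,0,0]]]'; python3 -m pendant '[[[0,0.05,0,0,0,0,0],[0,0.05,0,0,0,0,0],[0,0,0,0,0,0,0],[0,0,0,0,0,0,0]]]'
```

```text
clock: 36.5
tool_pos: [0.49, 0.3004, 0.0291]
orientation: [-90.0, -0.0, 175.5]
force: [0.4, 0.9, -0.9]
opening: 0.0542
clock: 36.83
tool_pos: [0.49, 0.3003, 0.028]
orientation: [-90.0, -0.0, 175.4]
force: [-0.3, -1.1, -0.3]
opening: 0.0542
```

```bash
python3 -m pendant '[[[0,0.05,0,0,0,0,0],[0,0.05,0,0,0,0,0],[0,0,0,0,0,0,0],[0,0,0,0,0,0,0]]]'; python3 -m pendant '[[[0,0.04,0,0,0,0,0],[0,0,0,0,0,0,0],[0,0,0,0,0,0,0]]]'
```

```text
clock: 37.17
tool_pos: [0.4899, 0.3003, 0.027]
orientation: [-90.0, -0.0, 175.4]
force: [0.3, -0.1, -0.5]
opening: 0.0542
clock: 37.42
tool_pos: [0.49, 0.3003, 0.0267]
orientation: [-90.0, 0.0, 175.4]
force: [-0.2, -0.4, 0.5]
opening: 0.0543
```

```bash
python3 -m pendant '[[[0,0.03,0,0,0,0,0],[0,0,0,0,0,0,0],[0,0,0,0,0,0,0]]]'; python3 -m pendant '[[[0,0.03,0,0,0,0,0],[0,0,0,0,0,0,0],[0,0,0,0,0,0,0]]]'
```

```text
clock: 37.67
tool_pos: [0.49, 0.3003, 0.0266]
orientation: [-90.0, 0.0, 175.5]
force: [-1.1, -0.4, 3.1]
opening: 0.0547
clock: 37.92
tool_pos: [0.49, 0.3003, 0.0266]
orientation: [-90.0, 0.0, 175.5]
force: [-2.4, -1.6, 6.3]
opening: 0.0544
```

```bash
python3 -m pendant '[[[0,0,0,0,0,0,0.68],[0,0,0,0,0,0,0.75],[0,0,0,0,0,0,0.85],[0,0,0,0,0,0,1],[0,0,0,0,0,0,1],[0,0,0,0,0,0,1],[0,-0.5,0,0,0,0,1],[0,-1.5,0,0,0,0,1],[0,-2.5,0,0,0,0,1],[0,-3.5,0,0,0,0,1],[0,-4,0,0,0,0,1],[0,-4,0,0,0,0,1]]]'; python3 d.py .25 .55 .25 175.5
```

```text
clock: 38.92
tool_pos: [0.4895, 0.2998, 0.1879]
orientation: [-90.0, -0.0, 175.4]
force: [1.0, 1.1, -0.6]
opening: 0.0877
[0.48954898 0.29978732 0.18785638] [-8.99511399e+01 -2.94983676e-02  1.75447448e+02] 0.08774851020692326 38.9167
tool shift cm [ 25.88  -6.21 -23.02] ry -0.05255215682277026
```

```bash
python3 -m pendant '[[[1,-1,-1,0,0,0,1],[2.5,-1.5,-2.2,0,0,0,1],[2.5,-1.5,-2.2,0,0,0,1],[2.5,-1,-2.2,0,0,0,1],[2.5,0,-2.2,0,0,0,1],[2.5,0,-2.2,0,0,0,1],[2.5,0,-2.2,0,0,0,1],[2.5,0,-2.2,0,0,0,1],[2.5,0,-2.2,0,0,0,1],[2.5,0,-2.2,0,0,0,1],[1,0,-1,0,0,0,1],[0,0,0,0,0,0,1]]]'
python3 - <<'E'
from h import *
import scan
for n in["side","top"]:
    s=snapshot(n); cv2.imwrite(f"pics/{n}5.png",s["image"][:,:,::-1]); 
    cv2.imwrite(f"pics/{n}5z.png",cv2.resize(s["image"][120:220,160:320,::-1] if n=="top" else s["image"][120:240,270:430,::-1],None,fx=5,fy=5,interpolation=cv2.INTER_CUBIC))
E
```

```text
clock: 39.92
tool_pos: [0.261, 0.5391, 0.236]
orientation: [-90.0, -0.0, 175.6]
force: [0.7, -0.4, -0.4]
opening: 0.0876
```

View pics/top5z.png

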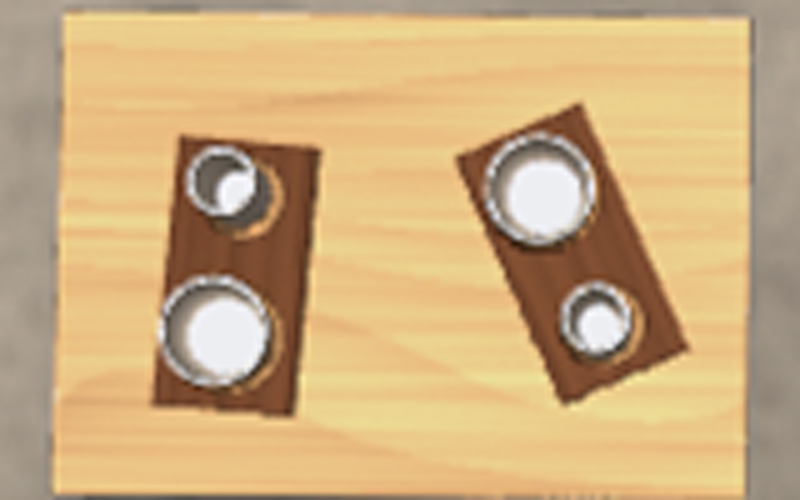

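View pics/side5z.png

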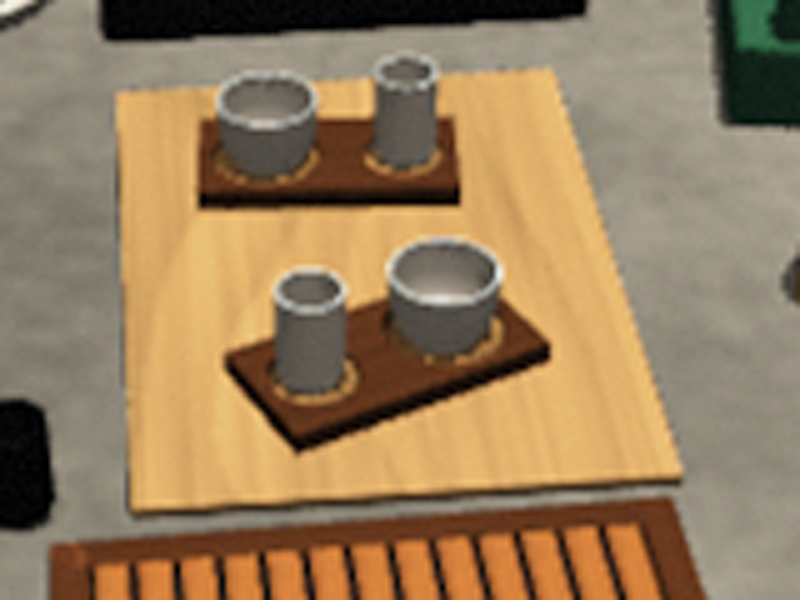

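View pics/side5.png

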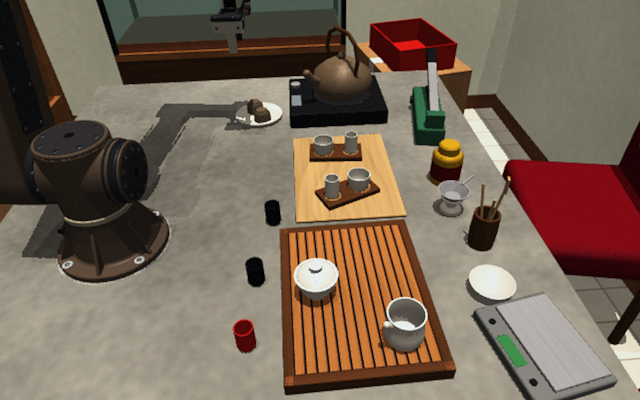

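View pics/top5.png

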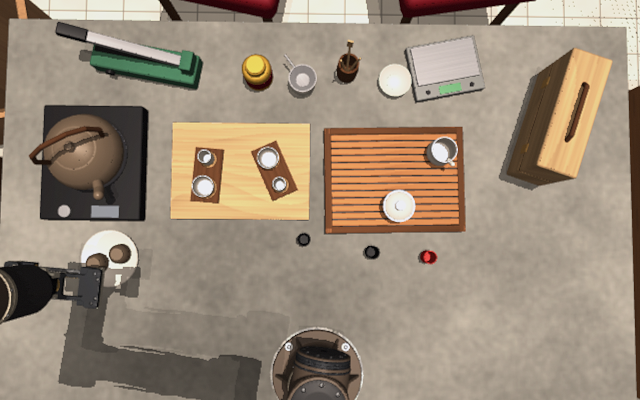

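Run:
```python
from h import *
P=[("aroma",.499,.1027),("tasting",.5676,.1336),("aroma",.5653,.2943),("tasting",.49,.3003)]
for n,sl in[("top",np.s_[120:220,160:320]),("side",np.s_[120:240,270:430])]:
    s=snapshot(n);c=cam(s); v0,u0=sl[0].start,sl[1].start
    im=cv2.resize(s["image"][sl][:,:,::-1],None,fx=5,fy=5,interpolation=cv2.INTER_CUBIC)
    def dr(p,col): cv2.polylines(im,[((p-[u0,v0]+.5)*5-.5).astype(int)],True,col,1)
    for k,x,y in P:
        p=proj(c,cupPts(k,x,y,.017)); dr(p[-40:],(0,0,255)); dr(p[:40],(0,255,0))
    for x,y,w in[(.5369,.1194,204.1),(.5236,.2976,-4.535)]:
        q=proj(c,slab(x,y,np.radians(w)))[4:]; dr(q[[0,1,3,2]],(255,0,0))
    cv2.imwrite(f"pics/{n}6.png",im)
```

```text
(no output)
```

View pics/top6.png

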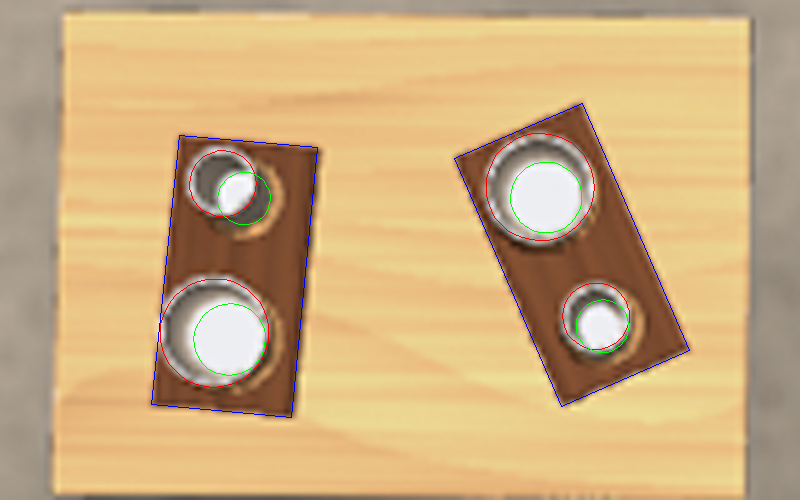

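View pics/side6.png

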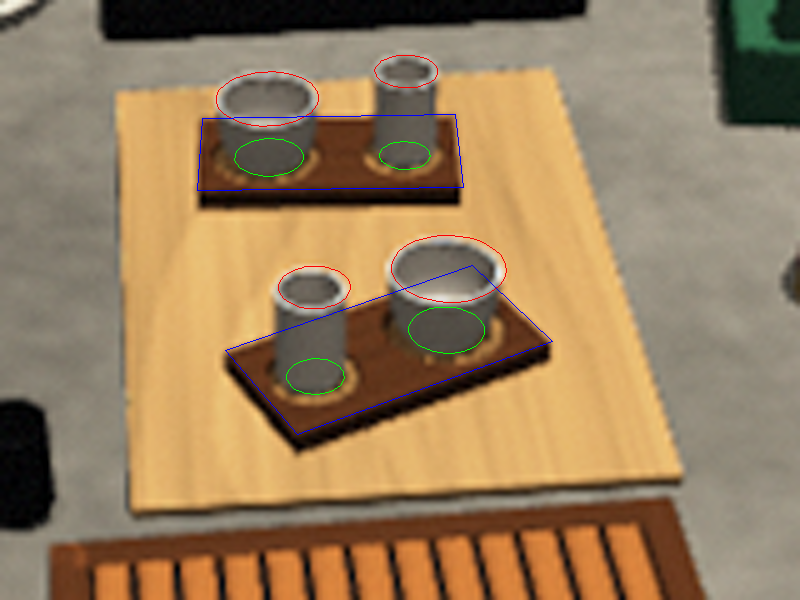

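The overlays match in both views to within about 2 mm. All four cups stand upright inside their recesses, and the coasters have not moved. I'm handing in.

```bash
python3 -c "
from plant import ctrl
print(ctrl.close_job(), ctrl.get_obs()['clock'])"
```

```text
the job is handed in; nothing more can be done
the job is handed in; nothing more can be done
```

Both places are laid: each coaster has one aroma cup in its small recess and one tasting cup in its large recess. I lowered each cup in sub-millimetre steps until the wrist felt contact (about 5–8 N) before opening the fingers. The job was handed in at about 40 s of the 118 s allowed.

- **Cups:** in the last top and side pictures, all four stand upright inside their recesses. They lie within about 2 mm of where I released them, which is the calibration error.
- **Everything else:** the coaster outlines still match their starting fit to within that same 2 mm. The pitcher, the lidded bowl and the black and red look-alikes look unmoved; I checked those by eye only.
- **Disagreements:** the networks gave some false hits at the start, such as the pitcher reported as an aroma cup and a cup as a coaster. I located things with my own fits to the pictures instead. The top and side cameras disagreed by 1–3 mm, well inside the clearance of the recesses.

The hand-in reports no verdict, and no check failed.

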